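# Set the round-cup pebble catapult

## Robot

A 6-joint arm with a two-finger parallel gripper is mounted at the origin on the work surface. World frame = base frame: x ahead of the robot, y to its left, z up, the work surface at z = 0. Lengths are in mm, angles in rad, forces in N, time in s.
With the tool pointing down it reaches from about 350 to 775 mm from the base axis. Payload 7.3 kg.
Tool frame: the origin (TCP) lies midway between the tips of the shut fingers; the grasp point (between the pads) lies 19 mm behind it (grasp_offset is the z of the grasp point in the tool frame, in mm); z points along the fingers, y is the direction in which the jaws open and shut (so a half turn about z gives the same grasp; the last joint's range is limited). The gripper opens to 92 mm and grips with 3 to 60 N. Pads are 19 mm wide; open, the fingers measure 130 mm over their backs; the gripper's body (75 mm by 190 mm) begins 47 mm behind the grasp point.
Start: joints at [-1.388, 0.342, 1.524, -0, 1.275, -0.146], TCP at [169.549, -496.888, 226.741] pointing down, gripper open.
Joint ranges: [-2.53, 2.53], [-0.77, 2.02], [0.04, 2.7], [-1, 4.14], [0.28, 2.66], [-3.11, 3.11]. Speed limits (rad/s): [2.57, 2.57, 3.14, 3.14, 3.14, 3.14].

## Interface

Orientations are given as [roll, pitch, yaw] about the fixed x, y, z axes, in that order (R = Rz(yaw) Ry(pitch) Rx(roll)).
In Python, from plant import get_obs, capture, camera_model, close_job, boxes_of, regions_of, place_of, grasp_offset gives the robot as it stands. The module is installed in compiled form; this text tells all that it offers.
- The arm moves only by the tool send_rows, never from a script. Its argument "targets" is a list that holds one entry, the list of rows, each a list of 7 numbers: the turn, a rotation vector about the tool's x, y, z in degrees, then the shift along the tool's x, y, z in mm, then the closure, from -1 (fully open) to 1 (shut). A call has 1 to 5 rows; each row is the pose to reach, as a shift and turn from the pose commanded when the call began, along the tool's axes at that moment; what a row does not reach only later rows make up. A row lasts 1/12 s, in which the tool goes at most 41.7 mm and 7.16 degrees, less where a joint would pass 70% of its speed; a pose out of reach is approached as far as the arm can. A call with a gripper value outside its range is refused whole. The fingers move at their own pace and stop on an object; the grip force is fixed at half the most. Time passes only in rows, so rows that repeat a pose let the fingers close. It gives the time, the measured TCP pose, the force and the opening at its end, in the units of the state.
- get_obs(): the state, without advancing time (a new reading comes with each control period).
- capture(name): name is "side" or "top" or "wrist"; returns the picture (480x640x3 uint8, red, green, blue); there is no depth.
- camera_model(name): a dict with "K" (3x3 intrinsics, pixels), "world_to_cam" (4x4, takes a point from world to camera coordinates). Camera axes: x right, y up, looking along -z (the intrinsics and any distortion apply to the point x, -y, -z); pixel columns grow to the right and rows downward; lengths in mm; the calibration is good to about 2 mm. A picture is of the moment at which its call begins: read the wrist's pose just before it. camera_model takes no time and is no camera call; for the wrist camera it gives the pose at the moment of the call.
- close_job(): hands the job in, once; it reports no verdict.
Trained networks look in the newest picture that a camera, given by its name, has taken for a name from the list of things; names that differ only in an ending like _2 or _b are one class to them, and where a whole thing is asked for, a point or a joint stands for the part that bears it (a point fixed in the world has none). Each returns a list of dicts, best first, with "conf" (0 to 1); they miss things now and then, are a little off and sometimes report something else, mostly with a low value. They report only what shows in the picture. A call takes as long as a camera call.
- boxes_of(label, camera): "location" ([row, column] in pixels, amid what is visible of it).
- regions_of(label, camera): "region" (480x640 bool, what is visible of it) and "location" ([row, column] in pixels, amid what is visible of it).
- place_of(label, camera): "location" ([row, column] in pixels: a listed point, or the origin of a listed thing).
The state is a dict: "time": time; "joint_positions": joint angles; "dq": joint speeds; "tau": joint torques, N m; "tool_pos": TCP position; "tcp_rot": TCP orientation; "contact_force": force on the tool from outside, world axes, zero at the start; "moment": the same for the moment, N m; "grip_width": finger opening in mm.
Only numpy, scipy, OpenCV 4.12 (cv2) and the standard library are available. Lean on these libraries where they do the work, as an engineer would, in place of code of your own. Each camera call takes 0.05 s, during which the arm holds its last target.

## Task

On the try-it corner of this fossil stall stand two wooden pebble catapults. Set the one whose arm carries a round cup: draw its arm back and down by the wooden crossbar until the steel pin at its end has snapped in under the catch, and let go so that the catch holds it, ready to fire. Never let that arm fly forward, and leave the other catapult, the one with the square scoop, undrawn.

Things in the scene. Friction and masses are not known exactly. Their poses are not given: they have to be found in the camera images.
- cup_catapult: Base of the wooden catapult with the ROUND cup (44 mm) on its arm, fixed to the table: board 320 x 130 x 16 mm. Origin: centre of its underside, on the table; x along the board in the throwing direction (away from the robot, turned up to 0.4 rad), y left, z up. Hinge line along y at x 80, z 50 mm. Two uprights with a stop bar stand there: x 51 to 81, y -58 to 58, top 131 mm high.
- cup_bar (a point): Middle of the arm's handle: a round wooden crossbar 12 mm thick, 140 mm long along the board's y, 160 mm from the hinge. The arm (16 mm wide, cup centre 98 mm from the hinge) joins it at this point, so pinch either half from above, about 45 mm from the middle, jaws closing along the board's x; the bar can turn in the jaws. A steel pin, 8 x 26 mm, lies 20 mm beyond, along y.
- cup_arm (a joint): Arm angle q, rad: 0 = at rest on the stop bar, bar 195 mm high; grows as it is drawn back and down, to 1.134 (level, hard stop). Bar's middle in the base frame: x = 80 - 160 cos(1.134-q), z = 50 + 160 sin(1.134-q) mm. A spring pulls it to 0: about 1 N at the bar at first, 4 to 5 N drawn. The catch holds it at 0.99 (bar 73 mm high). Draw to about 1.07 so that the catch snaps over the pin; let go.
- cup_catch (a joint): Angle, rad, of its sprung steel catch, in the base frame at x -117 to -83, y -17 to 17 mm, up to 108 mm high. 0 = upright, both empty and holding the pin; grows to 0.5 as it tips toward the robot, as when the pin passes. Its trigger tongue, 22 mm wide, juts out on the robot's side to x -155 mm, 34 mm high: 1.5 N down on it fires the arm, keep off.
- scoop_arm (a joint): Arm angle, rad, of the other catapult, alike but for a SQUARE scoop (50 mm) in place of the cup: 0 = at rest. Leave it alone. It stands on the other side of the table's middle, its centre at least 360 mm to the left or right of the round-cup one's.

How it is judged (in metres and radians):
On the way:
1. the round-cup arm has been drawn down to the catch (value of joint cup_arm above 0.97 rad), for 0.05 s.
At the end, for the whole second after the job is handed in: The round-cup arm is let go and stays still, held by its upright catch (arm angle 0.95 to 1.04 rad, catch angle under 0.1 rad); the square-scoop arm is at rest (under 0.1 rad) (value of joint cup_arm between 0.95 and 1.04 rad and value of joint each of cup_catch, scoop_arm below 0.1 rad and velocity of joint cup_arm between -0.1 and 0.1 rad/s); the robot touches nothing.
It fails at once if the round-cup arm flies forward (faster than 5 rad/s while clear of the catch) (value of joint cup_arm below 0.9 rad and velocity of joint cup_arm below -5 rad/s).
It fails at once if the square-scoop arm is drawn by more than 0.2 rad (value of joint scoop_arm above 0.2 rad).
It also fails if it takes over 38 s, if anything falls off the work surface, if the arm or the gripper's body presses on something with over 40 N, if the wrist force passes 120 N, or if a joint passes its speed limit or range.

## Working session

There is one attempt and no reset: what is moved stays moved. The work goes in short steps, Python scripts to look and compute and a tool call to move; the robot and the scene stay as the last step left them, time stands still between calls to the robot, and variables do not carry over. Pictures are saved under pics/ and viewed, and the job is handed in when it is done.

Besides the shell and the picture viewer there is one more tool, called after "Emit:" by a JSON object that holds its "fn" and its "kwargs". send_rows: Moves the arm, as the interface text tells. Its arguments: {"type":"object","properties":{"targets":{"type":"array","items":{"type":"array","items":{"type":"array","items":{"type":"number"}}}}},"required":["targets"]}

```bash
mkdir -p pics; cat > h.py <<'E'
import numpy as np, cv2
from plant import *
def save(img,n): cv2.imwrite(f'pics/{n}.png',cv2.cvtColor(img,cv2.COLOR_RGB2BGR))
def ray(cam,rc):
    m=camera_model(cam);K=np.array(m['K']);T=np.array(m['world_to_cam'])
    d=np.linalg.inv(K)@np.array([rc[1],rc[0],1.]); d=np.array([d[0],-d[1],-d[2]])
    R=T[:3,:3]; return -R.T@T[:3,3], R.T@d
def atz(cam,rc,z):
    o,d=ray(cam,rc); return o+d*(z-o[2])/d[2]
def proj(cam,p):
    m=camera_model(cam);K=np.array(m['K']);T=np.array(m['world_to_cam'])
    c=T[:3,:3]@np.array(p)+T[:3,3]; u=K@np.array([c[0],-c[1],-c[2]]); return u[:2]/u[2]
E
python3 - <<'E'
from h import *
np.set_printoptions(precision=1,suppress=True)
print(get_obs(), camera_model('top').keys(), grasp_offset)
for c in ('top','side'):
    save(capture(c),c+'0')
    for l in ('cup_catapult','cup_bar'):
        for r in place_of(l,c)[:3]:
            print(c,l,r['conf'],r['location'],atz(c,r['location'],0 if l=='cup_catapult' else 195))
E
```

```text
{'time': 0.0, 'joint_positions': array([-1.4,  0.3,  1.5, -0. ,  1.3, -0.1]), 'dq': array([ 0.,  0., -0.,  0., -0., -0.]), 'tau': array([  0. , -43.1, -24.4,   0.1,   0.1,  -0. ]), 'tool_pos': array([ 169.5, -496.5,  226.1]), 'tcp_rot': array([-3.1, -0. ,  0.3]), 'contact_force': array([-0.3, -0.7,  0.6]), 'moment': array([ 0., -0.,  0.]), 'grip_width': 91.54112843710628} dict_keys(['K', 'world_to_cam']) -18.8
top cup_catapult 0.6 [239.1, 198.1] [621.7 256.3   0. ]
top cup_bar 0.82 [210.7, 172.5] [631.3 248.1 195. ]
top cup_bar 0.48 [240.4, 201.6] [579.4 196.2 195. ]
side cup_catapult 0.92 [399.6, 187.1] [621.5 252.2   0. ]
side cup_bar 0.55 [308.0, 147.3] [637.5 249.8 195. ]
```

View pics/top0.png

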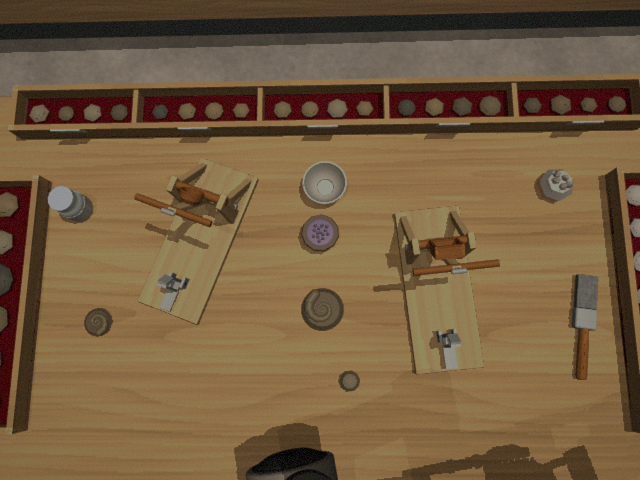

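View pics/side0.png

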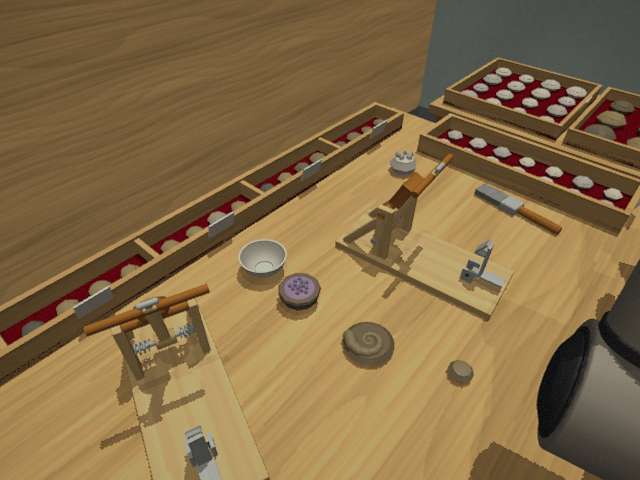

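The round cup is on the left catapult: top view, cup at about (193,193), bar ends at (136,197) and (210,223). The right one carries a square scoop. Next I fit the board's pose.

```bash
python3 - <<'E'
from h import *
from scipy.optimize import least_squares
np.set_printoptions(precision=1,suppress=True)
cs=[(207,160),(257,181),(197,322),(141,301)]
W=[atz('top',(r,c),16) for c,r in cs]; print(np.array(W))
B=[atz('top',(r,c),195) for c,r in [(136,197),(210,223)]]; print(np.array(B),np.linalg.norm(B[0]-B[1]), (B[0]+B[1])/2)
loc=[(160,65,16),(160,-65,16),(-160,-65,16),(-160,65,16),(80-160*np.cos(1.134),70,195),(80-160*np.cos(1.134),-70,195)]
px=cs+[(136,197),(210,223)]
def w(v,p):
    c,s=np.cos(v[2]),np.sin(v[2]); return np.array([v[0]+c*p[0]-s*p[1],v[1]+s*p[0]+c*p[1],p[2]])
f=lambda v:np.concatenate([proj('top',w(v,l))-np.array(q) for l,q in zip(loc,px)])
s=least_squares(f,[620,254,0]);v=s.x;print(v[:2],round(v[2],4),s.fun)
I=cv2.imread('pics/side0.png')
T=cv2.imread('pics/top0.png')
pts=loc+[(80-160*np.cos(1.134),0,195),(-100,0,108),(-155,0,34)]
for l in pts:
  for im,c in((I,'side'),(T,'top')):
    u=proj(c,w(v,l)); cv2.circle(im,(int(round(u[0])),int(round(u[1]))),3,(0,255,0),1)
cv2.imwrite('pics/fit_s.png',I[230:,:320]);cv2.imwrite('pics/fit_t.png',cv2.resize(T[140:340,100:300],None,fx=3,fy=3))
for y in(45,-45): print(y,w(v,(80-160*np.cos(1.134),y,195)), w(v,(80-160*np.cos(.06),y,60)))
E
```

```text
[[786.  240.3  16. ]
 [739.2 135.   16. ]
 [452.6 247.   16. ]
 [494.3 360.6  16. ]]
[[656.1 312.4 195. ]
 [609.2 183.2 195. ]] 137.41815882470812 [632.7 247.8 195. ]
[619.6 248.5] -0.376 [-4.6 -2.8  2.8 -2.6 -0.   2.9 -3.5 -0.2  1.9 -0.4  2.5  2.2]
45 [647.6 285.8 195. ] [562.  319.6  60. ]
-45 [614.6 202.1 195. ] [529.  235.9  60. ]
```

View pics/fit_s.png

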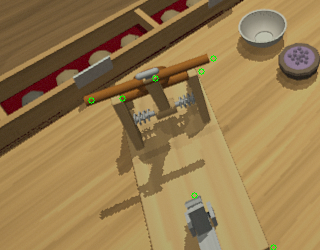

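View pics/fit_t.png

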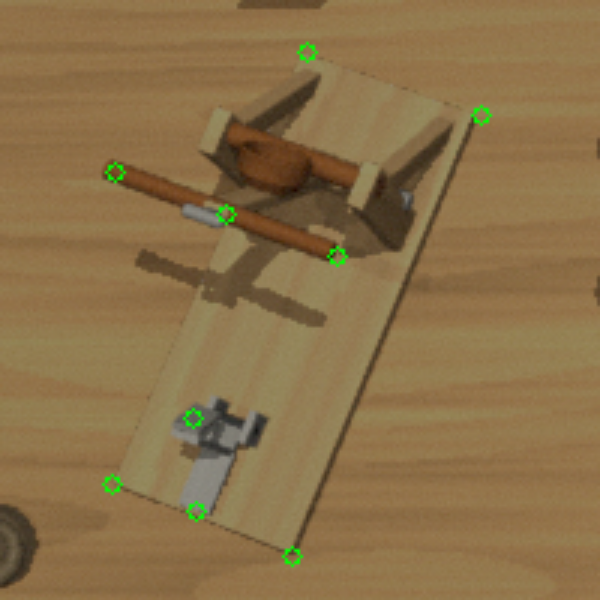

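```bash
cat >> h.py <<'E'
from scipy.spatial.transform import Rotation as Ro
V=(620,248.5,-0.37)
def w(p,v=V):
    c,s=np.cos(v[2]),np.sin(v[2]); return np.array([v[0]+c*p[0]-s*p[1],v[1]+s*p[0]+c*p[1],p[2]])
def bar(q,y): return w((80-160*np.cos(1.134-q),y,50+160*np.sin(1.134-q)))
YAW=V[2]+np.pi/2
def go(P,yaw=YAW,o=None):
    o=o or get_obs(); R=Ro.from_euler('xyz',o['tcp_rot']); Rt=Ro.from_euler('xyz',[np.pi,0,yaw])
    print('pos',np.round(o['tool_pos'],1),'rot',np.round(o['tcp_rot'],3),'F',np.round(o['contact_force'],1),'w',round(o['grip_width'],1),'t',o['time'])
    print('turn',np.round((R.inv()*Rt).as_rotvec(degrees=True),1),'shift',np.round(R.inv().apply(np.array(P)-o['tool_pos']),1))
E
python3 - <<'E'
from h import *
B=bar(0,-50);print(B)
go(B+[0,0,100])
E
```

```text
[613.39972004 197.43077293 194.9778542 ]
pos [ 169.5 -496.8  226.5] rot [-3.141 -0.     0.329] F [ 0.  -0.4  0.1] w 92.0 t 0.3
turn [ -0.  -0. -50.] shift [ 644.3 -513.7  -68.2]
```

Emit:
{"fn": "send_rows", "kwargs": {"targets": [[[0,0,0,15,-10,-36,-1],[0,0,-5,35,-28,-68,-1],[0,0,-10,65,-52,-68,-1],[0,0,-15,95,-76,-68,-1],[0,0,-20,125,-100,-68,-1]]]}}

```text
time: 0.72
tool_pos: [256.0, -360.6, 295.2]
tcp_rot: [3.14, 0.0, 0.681]
contact_force: [0.7, -0.1, -0.8]
grip_width: 92.0
```

```bash
python3 -c "
from h import *
go(bar(0,-50)+[0,0,100])"
```

```text
pos [ 256.  -360.6  295.2] rot [3.14  0.    0.681] F [ 0.7 -0.1 -0.8] w 92.0 t 0.7167
turn [  0.1   0.  -29.8] shift [ 6.290e+02 -2.085e+02 -2.000e-01]
```

Emit:
{"fn": "send_rows", "kwargs": {"targets": [[[0,0,-2,36,-12,0,-1],[0,0,-4,72,-24,0,-1],[0,0,-6,108,-36,0,-1],[0,0,-8,144,-48,0,-1],[0,0,-10,180,-60,0,-1]]]}}

```text
time: 1.13
tool_pos: [358.7, -200.5, 294.9]
tcp_rot: [3.141, 0.0, 0.854]
contact_force: [1.6, 0.1, 0.6]
grip_width: 91.7
```

```bash
python3 -c "
from h import *
go(bar(0,-50)+[0,0,100])"
```

```text
pos [ 358.7 -200.5  294.9] rot [3.141 0.    0.854] F [1.6 0.1 0.6] w 91.7 t 1.1333
turn [  0.    0.  -19.9] shift [ 4.674e+02 -6.950e+01 -1.000e-01]
```

Emit:
{"fn": "send_rows", "kwargs": {"targets": [[[0,0,-2,38,-6,0,-1],[0,0,-4,76,-12,0,-1],[0,0,-6,114,-17,0,-1],[0,0,-8,152,-23,0,-1],[0,0,-10,190,-28,0,-1]]]}}

```text
time: 1.55
tool_pos: [462.7, -38.8, 294.9]
tcp_rot: [3.141, 0.0, 1.029]
contact_force: [0.8, -0.6, 0.4]
grip_width: 91.9
```

```bash
python3 -c "
from h import *
go(bar(0,-50)+[0,0,100])"
```

```text
pos [462.7 -38.8 294.9] rot [3.141 0.    1.029] F [ 0.8 -0.6  0.4] w 91.9 t 1.55
turn [ 0.   0.  -9.9] shift [ 2.801e+02  7.300e+00 -1.000e-01]
```

Emit:
{"fn": "send_rows", "kwargs": {"targets": [[[0,0,-2,38,1,0,-1],[0,0,-4,76,2,0,-1],[0,0,-6,114,3,0,-1],[0,0,-8,152,4,0,-1],[0,0,-10,190,5,0,-1]]]}}

```text
time: 1.97
tool_pos: [565.3, 121.1, 294.6]
tcp_rot: [3.142, 0.0, 1.203]
contact_force: [1.0, -0.9, -0.8]
grip_width: 91.9
```

```bash
python3 -c "
from h import *
go(bar(0,-50)+[0,0,100])"
```

```text
pos [565.3 121.1 294.6] rot [3.142 0.    1.203] F [ 1.  -0.9 -0.8] w 91.9 t 1.9667
turn [0.  0.  0.2] shift [88.5 17.5 -0.4]
```

Emit:
{"fn": "send_rows", "kwargs": {"targets": [[[0,0,0,36,7,0,-1],[0,0,0,70,14,0,-1],[0,0,0,88,17,0,-1],[0,0,0,88,17,0,-1]]]}}

```text
time: 2.3
tool_pos: [613.2, 198.7, 293.0]
tcp_rot: [-3.14, -0.0, 1.205]
contact_force: [1.3, 0.7, -0.2]
grip_width: 91.8
```

```bash
python3 - <<'E'
from h import *
go(bar(0,-50)+[0,0,100])
for c in('wrist','top','side'):
    save(capture(c),c+'1')
    for l in ('cup_bar','cup_catapult'):
        for r in place_of(l,c)[:2]: print(c,l,r['conf'],r['location'],np.round(atz(c,r['location'],195 if l=='cup_bar' else 0),1))
print(bar(0,0))
I=cv2.imread('pics/wrist1.png')
for y in(-70,-50,0,70):
    u=proj('wrist',bar(0,y)); cv2.circle(I,(int(u[0]),int(u[1])),3,(0,255,0),1)
cv2.imwrite('pics/wrist1b.png',I)
E
```

```text
pos [613.2 198.7 293. ] rot [-3.14  -0.     1.205] F [ 1.3  0.7 -0.2] w 91.8 t 2.3
turn [-0.1 -0.   0.2] shift [-1.1  0.6 -1.9]
wrist cup_bar 0.78 [169.2, 323.3] [632.8 244.  195. ]
wrist cup_catapult 0.72 [154.5, 310.6] [622.4 252.7   0. ]
wrist cup_catapult 0.43 [164.3, 325.5] [634.8 235.7   0. ]
top cup_bar 0.74 [213.4, 173.7] [626.5 245.8 195. ]
top cup_catapult 0.94 [238.0, 199.9] [624.  252.6   0. ]
top cup_catapult 0.74 [213.2, 172.6] [677.  311.9   0. ]
side cup_bar 0.79 [308.8, 150.2] [633.9 248.2 195. ]
side cup_bar 0.3 [399.0, 186.4] [508.8 288.1 195. ]
side cup_catapult 0.86 [401.2, 185.7] [621. 255.   0.]
[631.48049164 244.04714021 194.9778542 ]
```

View pics/wrist1b.png

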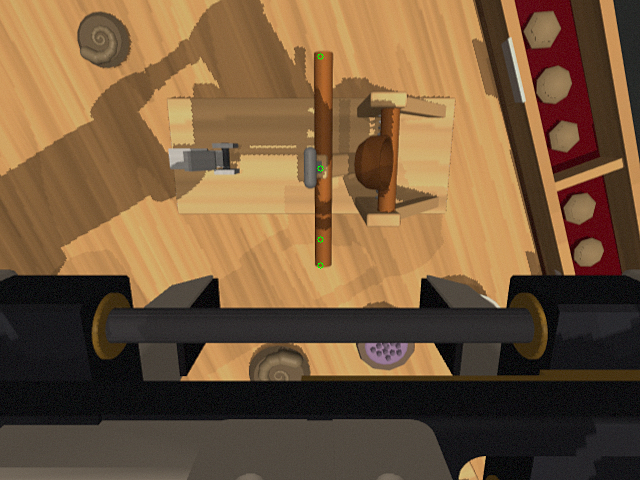

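View pics/side1.png

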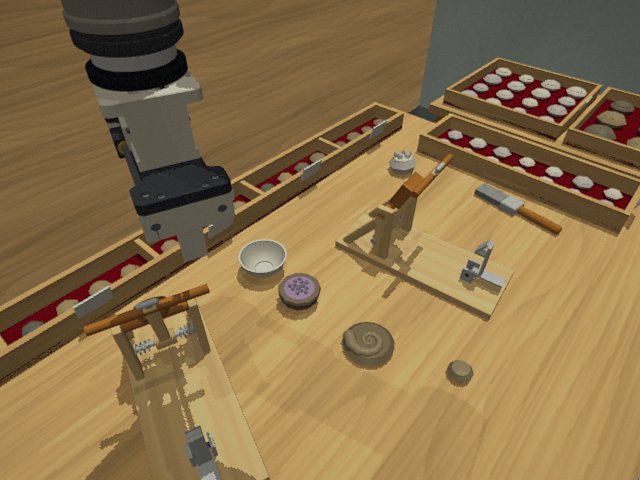

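Wrist view: round cup at (375,163), bar centred on column 323 (model 320, about 2 mm off) and square to the jaws. I descend now.

Emit:
{"fn": "send_rows", "kwargs": {"targets": [[[0,0,0,-1,2,36,-1],[0,0,0,-1,2,72,-1],[0,0,0,-1,2,100,-1],[0,0,0,-1,2,111,-1],[0,0,0,-1,2,111,-1]]]}}

```text
time: 3.17
tool_pos: [612.4, 192.9, 180.9]
tcp_rot: [-3.137, 0.003, 1.201]
contact_force: [-0.1, -1.0, -0.8]
grip_width: 91.8
```

```bash
python3 - <<'E'
from h import *
go(bar(0,-50)+[0,0,-12])
for c in('wrist','side'): save(capture(c),c+'2')
E
```

```text
pos [612.4 192.9 180.9] rot [-3.137e+00  3.000e-03  1.201e+00] F [-0.1 -1.  -0.8] w 91.8 t 3.1667
turn [-0.3  0.2  0. ] shift [ 4.6 -0.7 -2.1]
```

View pics/wrist2.png

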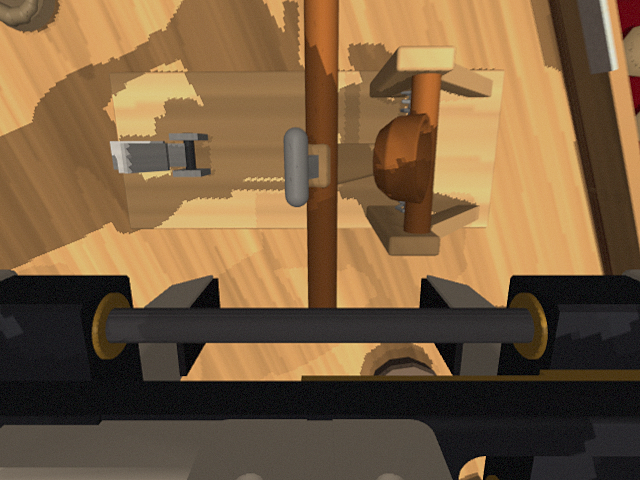

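View pics/side2.png

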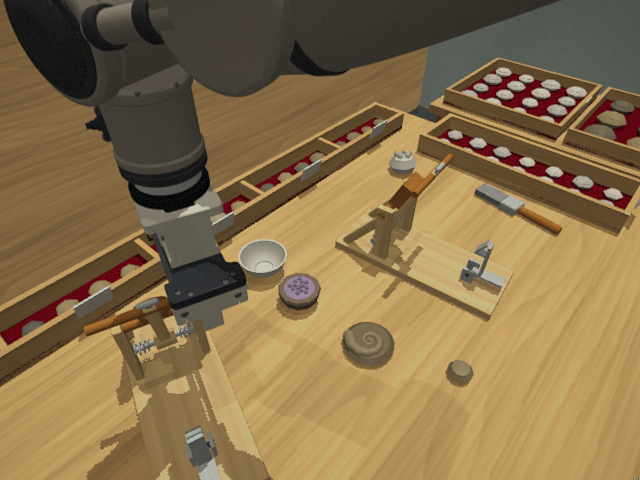

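Bar runs into the open jaws at column 322, centred between the fingers (180 and 460). I close on it.

Emit:
{"fn": "send_rows", "kwargs": {"targets": [[[0,0,0,0,0,0,1],[0,0,0,0,0,0,1],[0,0,0,0,0,0,1],[0,0,0,0,0,0,1],[0,0,0,0,0,0,1]]]}}

```text
time: 3.68
tool_pos: [614.0, 193.5, 184.3]
tcp_rot: [3.141, -0.0, 1.202]
contact_force: [-0.2, 0.2, 0.3]
grip_width: 62.9
```

Emit:
{"fn": "send_rows", "kwargs": {"targets": [[[0,0,0,0,0,0,1],[0,0,0,0,0,0,1],[0,0,0,0,0,0,1]]]}}

```text
time: 3.93
tool_pos: [613.8, 193.4, 183.7]
tcp_rot: [-3.142, 0.0, 1.201]
contact_force: [0.4, -0.3, 0.1]
grip_width: 42.9
```

```bash
python3 - <<'E'
from h import *
go(bar(0,-50)+[0,0,-12])
o=get_obs()
dx=np.array([np.cos(V[2]),np.sin(V[2]),0])
for q in (0,.1,.2,.3,.4,.5,.6,.7,.8,.9,.99,1.03,1.07,1.1):
    d=bar(q,0)-bar(0,0); print(q,np.round([d@dx,-d[2]],1))
E
```

```text
pos [613.8 193.4 183.7] rot [-3.142  0.     1.201] F [ 0.4 -0.3  0.1] w 42.9 t 3.9333
turn [-0.  0.  0.] shift [ 3.6 -1.8  0.7]
0 [ 0. -0.]
0.1 [-14.1   7.5]
0.2 [-27.5  16.3]
0.3 [-39.8  26.5]
0.4 [-51.1  37.8]
0.5 [-61.2  50.2]
0.6 [-70.   63.5]
0.7 [-77.5  77.7]
0.8 [-83.5  92.5]
0.9 [-88.  107.9]
0.99 [-90.7 122. ]
1.03 [-91.4 128.4]
1.07 [-92.  134.7]
1.1 [-92.2 139.5]
```

Emit:
{"fn": "send_rows", "kwargs": {"targets": [[[0,0,0,0,0,0,1],[0,0,0,0,0,0,1],[0,0,0,0,0,0,1],[0,0,0,0,0,0,1],[0,0,0,0,0,0,1]]]}}

```text
time: 4.35
tool_pos: [613.7, 193.5, 183.6]
tcp_rot: [-3.141, 0.0, 1.202]
contact_force: [0.1, 0.8, 0.7]
grip_width: 10.9
```

Emit:
{"fn": "send_rows", "kwargs": {"targets": [[[0,0,0,0,0,0,1],[0,0,0,0,0,0,1],[0,0,0,0,0,0,1],[0,0,0,0,0,0,1]]]}}

```text
time: 4.68
tool_pos: [613.7, 193.5, 183.7]
tcp_rot: [-3.141, 0.0, 1.202]
contact_force: [0.2, 0.5, 0.5]
grip_width: 10.8
```

```bash
python3 - <<'E'
from h import *
go(bar(0,-50)+[0,0,-12])
save(capture('wrist'),'wrist3')
E
```

```text
pos [613.7 193.5 183.7] rot [-3.141  0.     1.202] F [0.2 0.5 0.5] w 10.8 t 4.6833
turn [-0.  0.  0.] shift [ 3.5 -1.7  0.7]
```

View pics/wrist3.png

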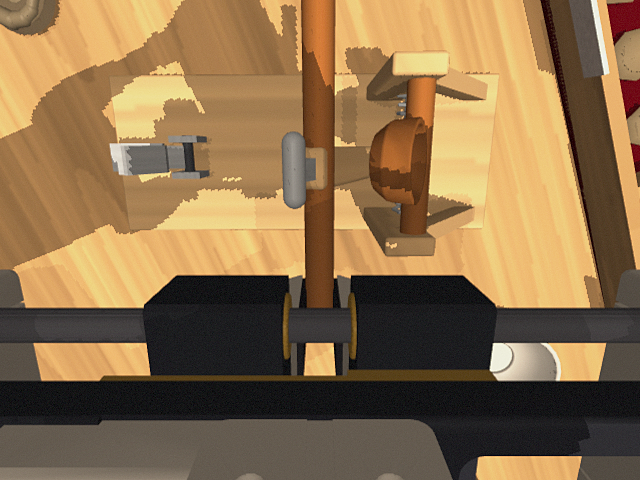

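Bar gripped (10.8 mm). I draw it along the arc (tool y = board x, tool z = down).

Emit:
{"fn": "send_rows", "kwargs": {"targets": [[[0,0,0,0,-7,3.5,1],[0,0,0,0,-14,7.5,1],[0,0,0,0,-21,12,1],[0,0,0,0,-27.5,16.5,1],[0,0,0,0,-27.5,16.5,1]]]}}

```text
time: 5.15
tool_pos: [586.4, 204.0, 166.0]
tcp_rot: [-3.14, 0.001, 1.202]
contact_force: [2.5, -1.5, 0.2]
grip_width: 11.1
```

```bash
python3 - <<'E'
from h import *
go(bar(.2,-53)+[0,0,-11])
save(capture('wrist'),'wrist4')
E
```

```text
pos [586.4 204.  166. ] rot [-3.140e+00  1.000e-03  1.202e+00] F [ 2.5 -1.5  0.2] w 11.1 t 5.15
turn [-0.1  0.1  0.1] shift [ 0.7  0.1 -1.7]
```

View pics/wrist4.png

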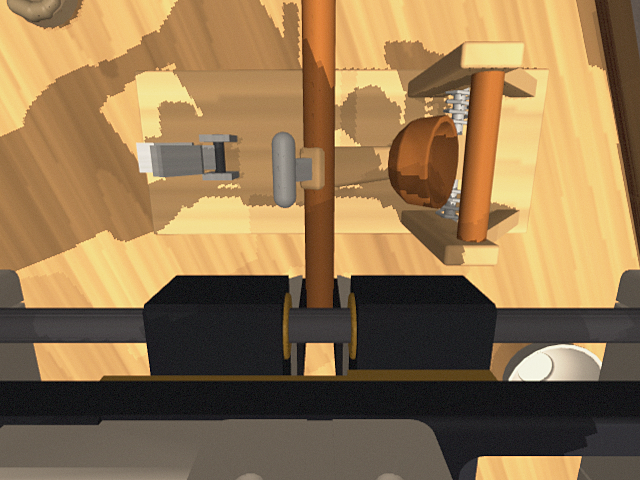

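The arm is following: the bar stays in the jaws and the cup has come away from the stop bar. I continue.

Emit:
{"fn": "send_rows", "kwargs": {"targets": [[[0,0,0,0,-6.3,5,1],[0,0,0,0,-12.3,10.2,1],[0,0,0,0,-18,15.8,1],[0,0,0,0,-23.6,21.5,1],[0,0,0,0,-28.8,27.5,1]]]}}

```text
time: 5.62
tool_pos: [561.2, 213.7, 139.0]
tcp_rot: [3.141, 0.0, 1.201]
contact_force: [3.3, -3.8, 1.5]
grip_width: 10.8
```

```bash
python3 - <<'E'
from h import *
go(bar(.45,-53)+[0,0,-11])
dx=np.array([np.cos(V[2]),np.sin(V[2]),0])
for q in (.5,.55,.6,.65,.7,.75,.8,.85,.9,.93,.96,.99,1.03,1.07):
    d=bar(q,0)-bar(.45,0);e=bar(q,0)-bar(.7,0); print(q,np.round([d@dx,-d[2],e@dx,-e[2]],1))
E
```

```text
pos [561.2 213.7 139. ] rot [3.141 0.    1.201] F [ 3.3 -3.8  1.5] w 10.8 t 5.6167
turn [0.1 0.  0. ] shift [ 0.7 -1.7 -1.1]
0.5 [ -4.9   6.3  16.3 -27.5]
0.55 [ -9.5  12.9  11.7 -20.9]
0.6 [-13.7  19.7   7.4 -14.2]
0.65 [-17.6  26.7   3.5  -7.2]
0.7 [-21.2  33.8   0.   -0. ]
0.75 [-24.3  41.2  -3.2   7.3]
0.8 [-27.1  48.7  -6.   14.8]
0.85 [-29.6  56.3  -8.4  22.4]
0.9 [-31.6  64.  -10.5  30.2]
0.93 [-32.7  68.7 -11.5  34.9]
0.96 [-33.6  73.4 -12.4  39.6]
0.99 [-34.3  78.1 -13.2  44.3]
1.03 [-35.1  84.5 -14.   50.7]
1.07 [-35.7  90.9 -14.5  57. ]
```

Emit:
{"fn": "send_rows", "kwargs": {"targets": [[[0,0,0,0,-4.9,6.3,1],[0,0,0,0,-9.5,12.9,1],[0,0,0,0,-13.7,19.7,1],[0,0,0,0,-17.6,26.7,1],[0,0,0,0,-21.2,33.8,1]]]}}

```text
time: 6.03
tool_pos: [541.8, 221.3, 105.5]
tcp_rot: [3.14, -0.0, 1.202]
contact_force: [5.9, -4.1, 1.2]
grip_width: 10.9
```

```bash
python3 - <<'E'
from h import *
go(bar(.7,-53)+[0,0,-11])
save(capture('wrist'),'wrist5');save(capture('side'),'side5')
E
```

```text
pos [541.8 221.3 105.5] rot [ 3.14  -0.     1.202] F [ 5.9 -4.1  1.2] w 10.9 t 6.0333
turn [ 0.1 -0.   0. ] shift [ 0.6 -2.1 -0.8]
```

View pics/wrist5.png

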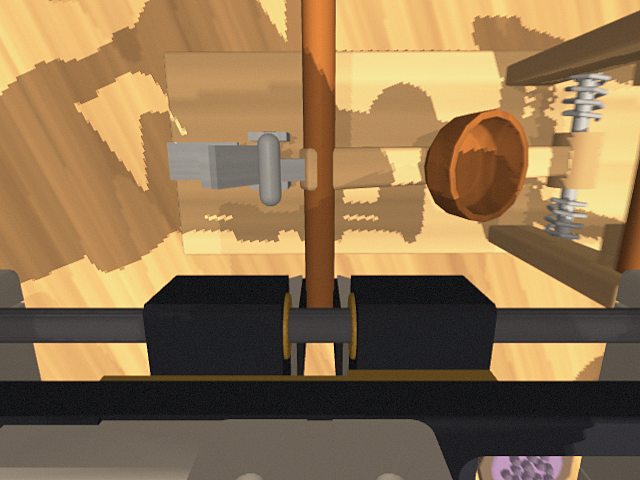

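View pics/side5.png

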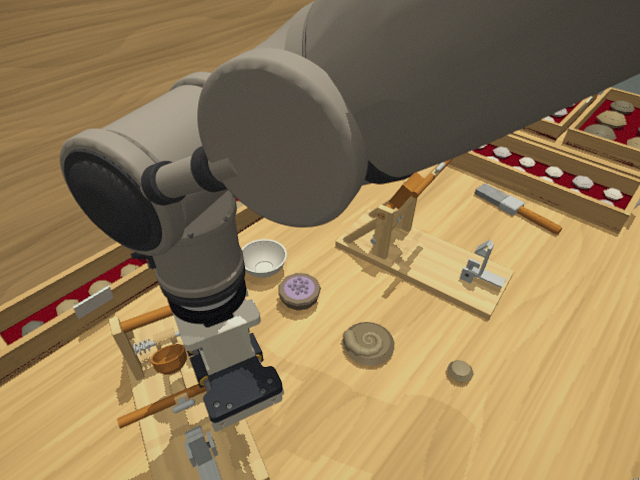

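Arm at about q 0.7 and following; the pin (269,168) is approaching the catch at (230,165). I continue slowly.

Emit:
{"fn": "send_rows", "kwargs": {"targets": [[[0,0,0,0,-2.5,7.3,1],[0,0,0,0,-5,14.8,1],[0,0,0,0,-7.2,22.4,1],[0,0,0,0,-9,30.2,1]]]}}

```text
time: 6.47
tool_pos: [532.0, 225.0, 74.8]
tcp_rot: [-3.14, 0.001, 1.202]
contact_force: [-2.1, -2.2, 6.1]
grip_width: 10.8
```

```bash
python3 - <<'E'
from h import *
go(bar(.9,-53)+[0,0,-11])
dx=np.array([np.cos(V[2]),np.sin(V[2]),0])
for q in (.93,.96,.99,1.03,1.07,1.1):
    e=bar(q,0)-bar(.9,0); print(q,np.round([e@dx,-e[2]],1))
save(capture('wrist'),'wrist6')
E
```

```text
pos [532.  225.   74.8] rot [-3.140e+00  1.000e-03  1.202e+00] F [-2.1 -2.2  6.1] w 10.8 t 6.4667
turn [-0.1  0.   0. ] shift [ 0.8 -2.1 -1.3]
0.93 [-1.   4.7]
0.96 [-1.9  9.4]
0.99 [-2.7 14.1]
1.03 [-3.5 20.5]
1.07 [-4.  26.9]
1.1 [-4.3 31.7]
```

View pics/wrist6.png

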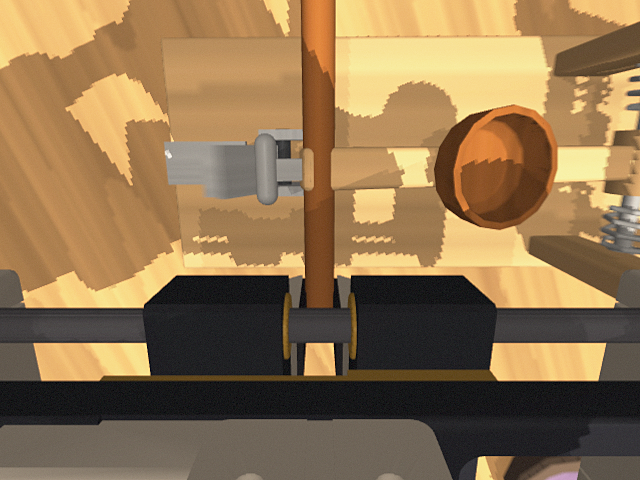

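Emit:
{"fn": "send_rows", "kwargs": {"targets": [[[0,0,0,0,-1,6,1],[0,0,0,0,-2,12,1],[0,0,0,0,-3,18,1],[0,0,0,0,-3.5,24,1],[0,0,0,0,-4,27,1]]]}}

```text
time: 6.93
tool_pos: [527.9, 226.5, 47.6]
tcp_rot: [-3.139, 0.001, 1.202]
contact_force: [-2.9, -0.9, 5.4]
grip_width: 11.1
```

Emit:
{"fn": "send_rows", "kwargs": {"targets": [[[0,0,0,0,0,0,1],[0,0,0,0,0,0,1]]]}}

```text
time: 7.1
tool_pos: [528.0, 226.4, 48.3]
tcp_rot: [-3.139, 0.001, 1.202]
contact_force: [-6.5, 0.5, 4.9]
grip_width: 10.9
```

```bash
python3 - <<'E'
from h import *
go(bar(1.07,-53)+[0,0,-11])
print(np.arcsin((get_obs()['tool_pos'][2]+11.3-50)/160), 'q=',1.134-np.arcsin((get_obs()['tool_pos'][2]+11.3-50)/160))
save(capture('wrist'),'wrist7');save(capture('top'),'top7');save(capture('side'),'side7')
E
```

```text
pos [528.  226.4  48.3] rot [-3.139e+00  1.000e-03  1.202e+00] F [-6.5  0.5  4.9] w 10.9 t 7.1
turn [-0.2  0.1  0. ] shift [ 0.8 -1.9 -1. ]
0.05983368123044297 q= 1.074166318769557
```

View pics/wrist7.png

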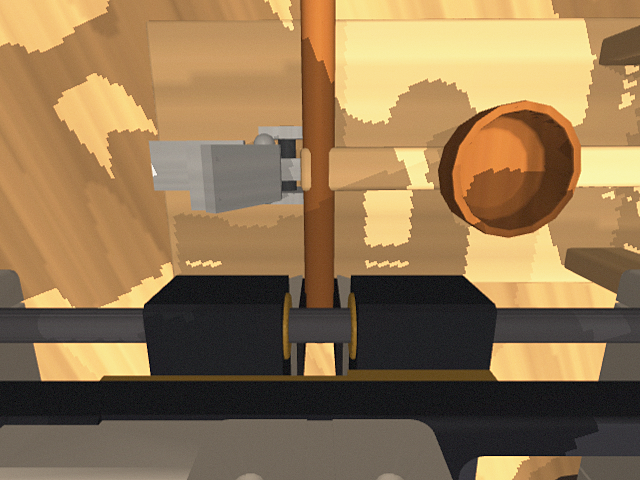

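View pics/side7.png

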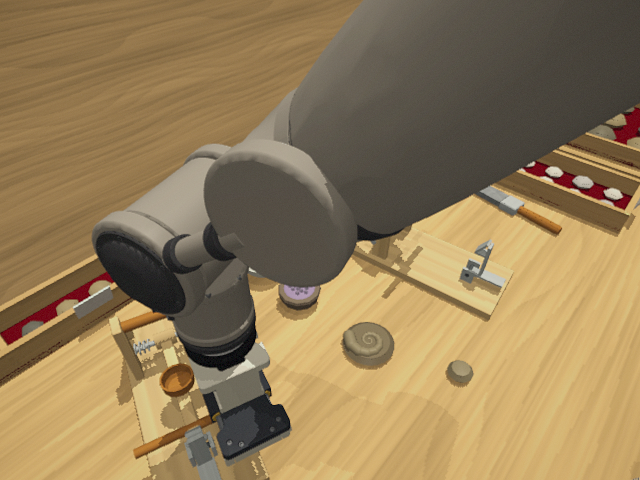

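Wrist view: the catch plate (205–280, 145–210) now lies over the pin, of which only an end still shows at (263,140). So it has snapped over. Now I ease up slowly, still gripping, to see whether the catch takes the load.

Emit:
{"fn": "send_rows", "kwargs": {"targets": [[[0,0,0,0,0.3,-3,1],[0,0,0,0,0.6,-6,1],[0,0,0,0,1,-9,1],[0,0,0,0,1.2,-11,1],[0,0,0,0,1.2,-11,1]]]}}

```text
time: 7.67
tool_pos: [529.0, 225.9, 58.0]
tcp_rot: [-3.138, 0.002, 1.201]
contact_force: [-3.3, 3.2, -9.8]
grip_width: 11.0
```

```bash
python3 -c "
from h import *
go(bar(.99,-53)+[0,0,-11])"
```

```text
pos [529.  225.9  58. ] rot [-3.138e+00  2.000e-03  1.201e+00] F [-3.3  3.2 -9.8] w 11.0 t 7.6667
turn [-0.2  0.1  0. ] shift [ 1.  -1.7 -4. ]
```

Emit:
{"fn": "send_rows", "kwargs": {"targets": [[[0,0,0,0,0,-1,1],[0,0,0,0,0,-2,1],[0,0,0,0,0,-3,1],[0,0,0,0,0,-3,1]]]}}

```text
time: 8.0
tool_pos: [528.9, 225.7, 59.9]
tcp_rot: [-3.137, 0.002, 1.201]
contact_force: [0.9, 4.7, -25.8]
grip_width: 11.2
```

```bash
python3 -c "
from h import *
go(bar(.99,-53)+[0,0,-11])"
```

```text
pos [528.9 225.7  59.9] rot [-3.137e+00  2.000e-03  1.201e+00] F [  0.9   4.7 -25.8] w 11.2 t 8.0
turn [-0.2  0.1  0. ] shift [ 1.2 -1.7 -2.1]
```

The catch holds: the tool is pulled down with 26 N. I relax to near zero load and open.

Emit:
{"fn": "send_rows", "kwargs": {"targets": [[[0,0,0,0,0,2,1],[0,0,0,0,0,4,1],[0,0,0,0,0,4,1]]]}}

```text
time: 8.25
tool_pos: [529.0, 225.8, 59.3]
tcp_rot: [-3.139, 0.002, 1.202]
contact_force: [-8.2, 1.7, -3.5]
grip_width: 11.0
```

```bash
python3 - <<'E'
from h import *
go(bar(.99,-53)+[0,0,-11])
save(capture('wrist'),'wrist8')
E
```

```text
pos [529.  225.8  59.3] rot [-3.139e+00  2.000e-03  1.202e+00] F [-8.2  1.7 -3.5] w 11.0 t 8.25
turn [-0.2  0.1  0. ] shift [ 1.1 -1.7 -2.6]
```

View pics/wrist8.png

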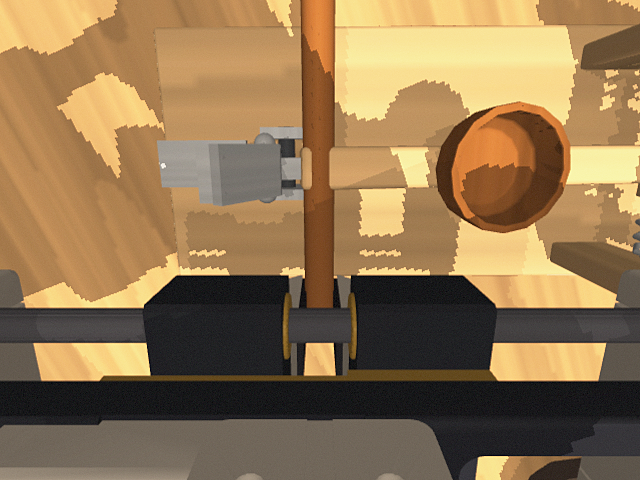

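The pin's ends show on both sides of the catch plate at (265,138) and (265,200), and the load is small. I open.

Emit:
{"fn": "send_rows", "kwargs": {"targets": [[[0,0,0,0,-1,0,1],[0,0,0,0,-1,0,1],[0,0,0,0,-1,0,0.5],[0,0,0,0,-1,0,0],[0,0,0,0,-1,0,-0.4]]]}}

```text
time: 8.72
tool_pos: [531.7, 226.2, 60.4]
tcp_rot: [3.137, -0.003, 1.201]
contact_force: [-0.3, -0.1, -0.0]
grip_width: 26.5
```

Emit:
{"fn": "send_rows", "kwargs": {"targets": [[[0,0,0,0,0,0,-0.4],[0,0,0,0,0,0,-0.4],[0,0,0,0,0,0,-0.4],[0,0,0,0,0,0,-0.4],[0,0,0,0,0,0,-0.4]]]}}

```text
time: 9.13
tool_pos: [529.7, 226.0, 58.7]
tcp_rot: [3.141, -0.0, 1.201]
contact_force: [0.7, 0.2, 0.9]
grip_width: 59.5
```

```bash
python3 - <<'E'
from h import *
go(bar(.99,-53)+[0,0,-11])
save(capture('wrist'),'wrist9')
E
```

```text
pos [529.7 226.   58.7] rot [ 3.141 -0.     1.201] F [0.7 0.2 0.9] w 59.5 t 9.1333
turn [ 0. -0.  0.] shift [ 0.6 -2.3 -3.2]
```

View pics/wrist9.png

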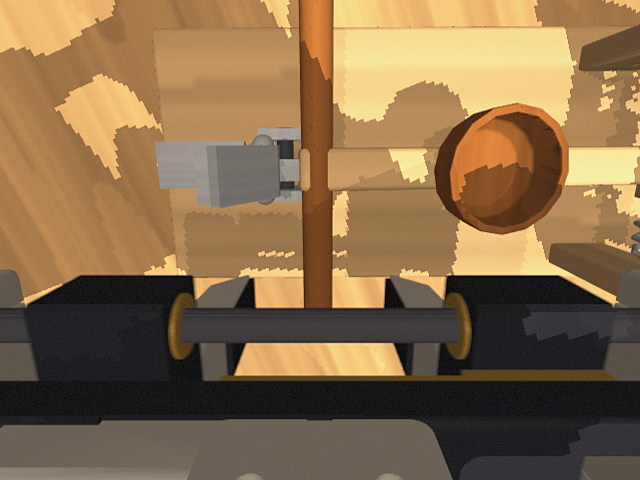

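The jaws are open and the arm has stayed down under the catch. I retreat straight up.

Emit:
{"fn": "send_rows", "kwargs": {"targets": [[[0,0,0,0,0,-15,-0.4],[0,0,0,0,0,-40,-0.4],[0,0,0,0,0,-75,-0.4],[0,0,0,0,0,-110,-0.4],[0,0,0,0,0,-145,-0.4]]]}}

```text
time: 9.6
tool_pos: [529.3, 226.0, 205.1]
tcp_rot: [-3.141, 0.0, 1.201]
contact_force: [0.8, 1.1, 0.0]
grip_width: 64.5
```

Emit:
{"fn": "send_rows", "kwargs": {"targets": [[[0,0,0,-20,0,-30,-0.4],[0,0,0,-50,0,-50,-0.4],[0,0,0,-85,0,-50,-0.4],[0,0,0,-100,0,-50,-0.4],[0,0,0,-100,0,-50,-0.4]]]}}

```text
time: 10.02
tool_pos: [492.7, 130.4, 254.5]
tcp_rot: [3.141, 0.001, 1.199]
contact_force: [0.8, 0.2, -0.2]
grip_width: 64.3
```

```bash
python3 - <<'E'
from h import *
go(bar(.99,-53)+[0,0,-11])
for c in('wrist','top','side'): save(capture(c),c+'10')
for c in('top','side'):
  for r in place_of('cup_bar',c)[:2]: print(c,r,np.round(atz(c,r['location'],73),1))
print(bar(.99,0))
E
```

```text
pos [492.7 130.4 254.5] rot [3.141e+00 1.000e-03 1.199e+00] F [ 0.8  0.2 -0.2] w 64.3 t 10.0167
turn [ 0.1  0.  -0.1] shift [103.2  -2.7 192.4]
side {'location': [424.2, 190.8], 'conf': 0.75} [548.9 282.   73. ]
[546.95776083 276.83039382  72.96045628]
```

View pics/wrist10.png

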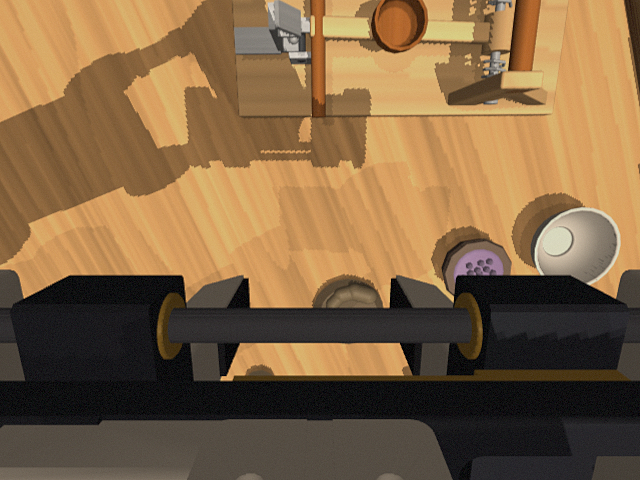

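View pics/side10.png

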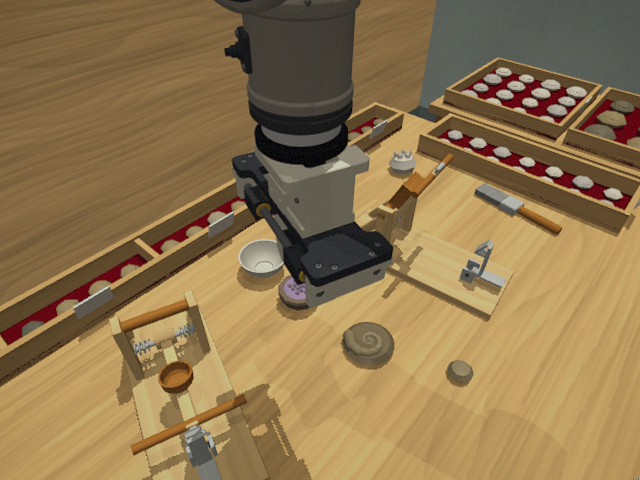

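View pics/top10.png

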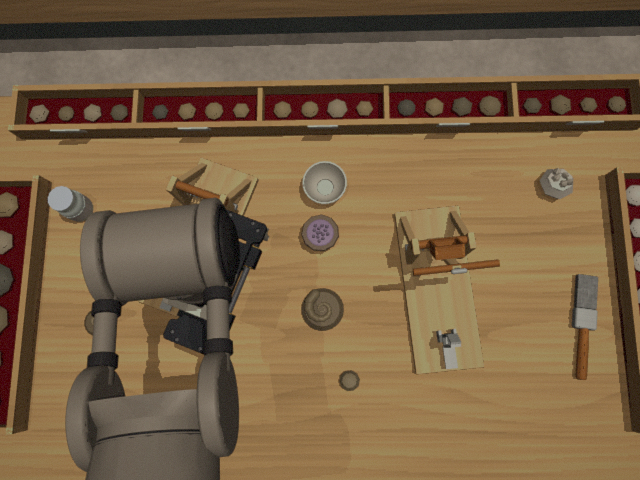

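```bash
python3 - <<'E'
import cv2,numpy as np
a,b=[cv2.resize(cv2.imread(f'pics/side{i}.png')[380:480,120:260],None,fx=2.8,fy=2.8) for i in(0,10)]
cv2.imwrite('pics/cmp.png',np.hstack([a,b]))
E
```

```text
(no output)
```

View pics/cmp.png

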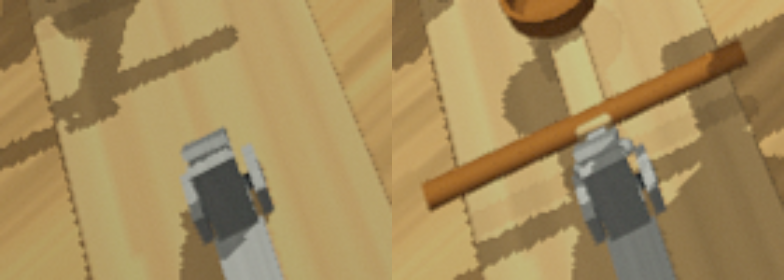

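The catch plate looks the same in both crops, upright, top at about (205,140) before and (597,140) (= 205) after, with the pin beneath it. I hand in.

```bash
python3 -c "
from plant import *
print(close_job())"
```

```text
the job is handed in; nothing more can be done
None
```

The round-cup catapult, the left one, is set. I pinched its crossbar and drew it to about 1.07 rad, by the tool's height. The catch snapped over the pin, and I handed the job in at about 10 s of the 38 s allowed.

- **Catch holding:** before letting go, I pulled up on the bar and the catch held it against 26 N. After I opened the jaws and backed off about 200 mm up and 100 mm to the side, the bar stayed down. In the side picture its middle was about 5 mm from where 0.99 rad puts it.
- **Catch upright:** it looks the same in the side picture as it did before the draw.
- **Square-scoop catapult:** it looks unchanged in the last side and top pictures, and I never went near its arm.
- **Gripper:** it ended clear of everything, with contact force about 0 N.

The checks that fell short:
- **Pose fit:** the board's position fit was off by about 2 to 4 mm between cameras, which caused side forces of up to about 8 N during the draw.
- **Last top view:** the robot arm hid the catch and bar there, and the network gave no bar there, so that check rests on the side and wrist pictures.

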